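# Moisture check of a bole patch on a gilded panel

### The job

While the handheld reader is still standing on its white tile, zero the meter by pressing the red plunger right down to its stop, keep it there a moment and let it back up. Then take the reader by its handle and aim its underside window at the middle of the dark red patch on the sloping gilded panel, square to the panel's face and 40 mm away from it, and hold it still there for two seconds. Finally stand it gently back upright on the white tile; never touch the panel or its stand, and leave the jar, the tin and the brush where they are.

Things in the scene. Friction and masses are not known exactly. Their poses are not given: they have to be found in the camera images.
- reader: loose handheld moisture reader, 0.13 to 0.25 kg, 130 mm tall, standing upright: blue round foot 44 mm in diameter (0 to 22 mm high) tapering up to a round white handle 28 mm in diameter from 45 mm to the top at 130 mm. Origin at the centre of the foot's underside, z up along the handle; its spin about z does not matter
- reader_window (a point): the reader's black sensor window, at the centre of the foot's underside (same point and axes as reader); it looks along -z
- reader_focus (a point): point in front of the window, 40 mm out from it along the reader's -z: where the reader measures
- dock: fixed black dock, 100 x 100 mm, 12 mm high with a rim 12 mm wide standing 6 mm above the tile (top at 18 mm) around a white square tile 76 x 76 mm; origin at the centre of its underside on the bench, z up
- dock_tile (a point): centre of the upper face of the white tile, 12 mm above the bench; z up, x and y along the dock's sides. The reader starts standing on the tile
- meter: fixed grey meter box 110 x 90 x 45 mm with a red plunger on top; origin at the centre of its underside
- plunger (a joint): travel of the spring plunger, m: 0 up, 0.012 fully down at its stop; the stop is reached with about 4.5 N
- plunger_top (a point): centre of the top of the plunger's red round head (32 mm in diameter, top 77 mm above the bench when up, 65 mm when fully down); it is pressed straight down
- stand: fixed wooden stand, base 200 x 250 x 16 mm, with a gilded panel 180 x 220 x 18 mm (edge moulding 8 mm higher) hinged at its edge nearest the robot, 30 mm up, and clamped at a slope of 22 to 36 degrees from level, its far edge raised (up to 160 mm high) between two brass stays. Origin on the bench below the hinge line, x from the hinge edge towards the far edge, z up
- patch (a point): centre of the dark red round patch, 36 mm in diameter, in the middle of the gold panel, on the surface; z points straight out of the face, x up the slope
- jar: loose amber glass jar with a black cap, 48 mm in diameter, 75 mm tall; origin under its centre
- tin: loose round metal tin, 76 mm in diameter, 26 mm tall; origin under its centre
- brush: loose flat brush 200 mm long, 42 mm wide and 20 mm high, lying on the bench along its own x with its bristles towards +x; origin under its middle
Mind the look-alikes: they are no part of the job. There is more than one size of the reader; the one meant has the size given above.

How it is judged:
On the way, in this order (a step that is already met when the one before it is completed fails the run):
1. the plunger is fully down (at least 10.5 of 12 mm) for 0.2 s while the reader still stands on its tile (value of joint plunger above 0.0105 m and x of reader_window in the frame of dock_tile between -0.017 and 0.017 m and y of reader_window in the frame of dock_tile between -0.017 and 0.017 m and z of reader_window in the frame of dock_tile between -0.003 and 0.003 m and angle between reader's own z axis and vertical below 0.06 rad), for 0.2 s.
2. with the plunger back up, the reader is aimed at the patch: its focus within 15 mm of the patch centre, its axis within 10 degrees of square to the face, still (under 20 mm/s, 0.2 rad/s) for 1.5 s (value of joint plunger below 0.002 m and distance between reader_focus and patch below 0.015 m and angle between the z axis of reader and the z axis of patch, either way round below 0.175 rad and linear speed of reader below 0.02 m/s and angular speed of reader below 0.2 rad/s), for 1.5 s.
At the end, for the whole second after the job is handed in: The reader stands upright (within 3.4 degrees) and at rest on the white tile, released, its window within 17 mm of the tile centre along each side and within 3 mm of the tile's height; the plunger is up (under 2 mm); jar, tin and brush are within 30 mm of where they were (x of reader_window in the frame of dock_tile between -0.017 and 0.017 m and y of reader_window in the frame of dock_tile between -0.017 and 0.017 m and z of reader_window in the frame of dock_tile between -0.003 and 0.003 m and angle between reader's own z axis and vertical below 0.06 rad and linear speed of reader below 0.02 m/s and value of joint plunger below 0.002 m and distance of each of jar, tin, brush from where it was at the start of the episode below 0.03 m); the robot touches nothing.
It fails at once if the gilded panel or its stand is touched (over 0.5 N) (contact force between stand and anything else above 0.5 N).
It fails at once if the reader is dropped: out of the fingers while more than 10 mm above the tile (contact force between the fingers and reader below 0.05 N and z of reader_window in the frame of dock_tile above 0.01 m).
It fails at once if the jar, the tin or the brush is moved more than 30 mm, or the jar is tipped (distance of any of jar, tin, brush from where it was at the start of the episode above 0.03 m or angle between jar's own z axis and vertical above 0.3 rad).
It also fails if it takes over 69 s, if anything falls off the work surface, if the arm or the gripper's body presses on something with over 40 N, if the wrist force passes 120 N, or if a joint passes its speed limit or range.

### The arm

A 6-joint arm with a two-finger parallel gripper is mounted at the origin on the work surface. World frame = base frame: x ahead of the robot, y to its left, z up, the work surface at z = 0. Lengths are in m, angles in rad, forces in N, time in s.
With the tool pointing down it reaches from about 0.35 to 0.975 m from the base axis. Payload 4.9 kg.
Tool frame: the origin (TCP) lies between the finger pads; the fingertips stand 14 mm ahead of it and the grasp point (between the pads) lies 5 mm behind it (manip.finger_overhang is the distance from the TCP to the fingertips, in m); z points along the fingers, y is the line along which they close (so a half turn about z gives the same grasp; the last joint's range is limited). The gripper opens to 85 mm and grips with 20 to 120 N. Pads are 22 mm wide; open, the fingers measure 114 mm over their backs; the gripper's body (76 mm by 85 mm) begins 54 mm behind the grasp point. The pads swing forward as they close: fully open they stand 13 mm farther back than shut.
Start: joints at [-1.271, 0.053, 1.613, -0, 1.476, -0.119], TCP at [0.254, -0.571, 0.209] pointing down, gripper open.
Joint ranges: [-3.01, 3.01], [-1.01, 2.22], [0.06, 2.58], [-1.02, 4.17], [0.09, 2.62], [-3.14, 3.14]. Speed limits (rad/s): [2.57, 2.57, 3.14, 3.14, 3.14, 3.14].

### API

Orientations are given as a unit quaternion [w, x, y, z].
In Python, from plant import manip, grab_frame gives the robot as it stands.
- The arm moves only by the tool servo_tool, never from a script. Its argument "deltas" is a list that holds one entry, the list of rows, each a list of 5 numbers: the opening in per cent of the stroke, from 0 (shut) to 100 (fully open), then the shift along the world's x, y, z in m, then the turn about the world's z in degrees. A call has exactly 8 rows; each row shifts and turns the commanded pose from where the row before left it; what a row does not reach is not made up. A row lasts 1/10 s, in which the tool goes at most 50 mm and 8.59 degrees, less where a joint would pass 70% of its speed; a pose out of reach is approached as far as the arm can. A call is refused whole if a number of a shift passes 0.05 or a number of a turn 8.59, either way. A call with a gripper value outside its range is refused whole. The fingers move at their own pace and stop on an object; the grip force is fixed at half the most. Time passes only in rows, so rows that do not move let the fingers close, or fill a call up. It gives the time, the measured TCP pose, the force, the opening and the grip force at its end, in the units of the state.
- manip.state(): the state, without advancing time (a new reading comes with each control period).
- grab_frame(name): name is "scene" or "top" or "wrist"; returns a dict with "pixels" (480x640x3 uint8, red, green, blue), "z_map" (480x640 float32, m along the optical axis (not along the pixel's ray), 0 where there is no reading), "fx", "fy", "cx", "cy" (pixels), "rvec" (rotation vector, rad) and "tvec" (3), from world to camera coordinates, as OpenCV has them; the wrist camera has in their place "T_tool_cam" (4x4, takes a point from camera to tool coordinates, whose origin is the TCP and whose axes are the flange's). Camera axes: x right, y down, z forward; pixel columns grow to the right and rows downward; lengths in m; the calibration is good to about 2 mm. A picture is of the moment at which its call begins: read the wrist's pose just before it.
- manip.job_done(): hands the job in; it is judged then, once.
The state is a dict: "time": time; "joint_pos": joint angles; "joint_vel": joint speeds; "joint_efforts": joint torques, N m; "tool_pos": TCP position; "tool_rot": TCP orientation; "contact_force": force on the tool from outside, world axes, zero at the start; "ft_torque": the same for the moment, N m; "gripper_width": opening from 0.0 (shut) to 1.0 (fully open); "grasp_force": force on a finger pad.
Only numpy, scipy, OpenCV 4.12 (cv2) and the standard library are available. Lean on these libraries where they do the work, as an engineer would, in place of code of your own. Each camera call takes 0.05 s, during which the arm holds its last target. There are 200 camera calls.

## Working session

There is one attempt and no reset: what is moved stays moved. The work goes in short steps, Python scripts to look and compute and a tool call to move; the robot and the scene stay as the last step left them, time stands still between calls to the robot, and variables do not carry over. Pictures are saved under pics/ and viewed, at most 10 in all, crops included, and the job is handed in when it is done.

Besides the shell and the picture viewer there is one more tool, called after "Emit:" as name(argument=value, ...) on one line, values as JSON. servo_tool: Moves the arm, as the interface text tells. Its arguments: {"type":"object","properties":{"deltas":{"type":"array"}},"required":["deltas"]}

```bash
mkdir -p pics
cat > h.py <<'E'
import numpy as np, cv2
from scipy.spatial.transform import Rotation as R
from plant import manip, grab_frame
def frame(n):
    s=manip.state(); f=grab_frame(n)
    if n=='wrist':
        T=np.eye(4); q=s['tool_rot']; T[:3,:3]=R.from_quat([q[1],q[2],q[3],q[0]]).as_matrix(); T[:3,3]=s['tool_pos']
        T=T@np.array(f['T_tool_cam'])
    else:
        C=np.eye(4); C[:3,:3]=cv2.Rodrigues(np.array(f['rvec'],float))[0]; C[:3,3]=np.ravel(f['tvec']); T=np.linalg.inv(C)
    z=f['z_map']; v,u=np.mgrid[:480,:640]
    P=np.stack([(u-f['cx'])/f['fx']*z,(v-f['cy'])/f['fy']*z,z],-1)@T[:3,:3].T+T[:3,3]
    P[z==0]=np.nan
    return f['pixels'],P,f,T
def save(n,im): cv2.imwrite('pics/'+n,cv2.cvtColor(np.ascontiguousarray(im),cv2.COLOR_RGB2BGR))
E
python3 - <<'E'
from h import *
for n in('scene','top'):
    im,P,f,T=frame(n); save(n+'0.png',im); np.savez(n+'0.npz',im=im,P=P); print(n,T.round(3).tolist(),f['fx'])
print(manip.state())
E
```

```text
scene [[-0.68, 0.453, -0.576, 1.304], [0.733, 0.412, -0.541, 0.601], [-0.008, -0.79, -0.612, 0.86], [0.0, 0.0, 0.0, 1.0]] 551.7349032728041
top [[-0.021, -0.994, 0.106, 0.373], [-1.0, 0.019, -0.019, -0.085], [0.017, -0.106, -0.994, 1.435], [0.0, 0.0, 0.0, 1.0]] 585.9946584291621
{'time': 0.1, 'joint_pos': array([-1.27097242e+00,  5.32925439e-02,  1.61414203e+00,  1.34498944e-05,
        1.47600765e+00, -1.18980894e-01]), 'joint_vel': array([-0.00036943, -0.00099653, -0.00327571, -0.00095747,  0.00053815,
        0.00103043]), 'joint_efforts': array([ 3.64794369e-04, -3.94906175e+01, -3.71362388e+01, -7.60941748e-05,
        3.94882460e-03, -1.29594920e-05]), 'tool_pos': array([ 0.25400454, -0.57040071,  0.2076937 ]), 'tool_rot': array([-9.21613640e-04,  9.78155030e-01,  2.07874676e-01, -7.68399277e-05]), 'contact_force': array([-0.35640402,  0.68893319, -0.41959227]), 'ft_torque': array([-0.0270951 ,  0.01160584,  0.03199003]), 'grasp_force': 0.0, 'gripper_width': 1.0018019235686764}
```

View pics/scene0.png

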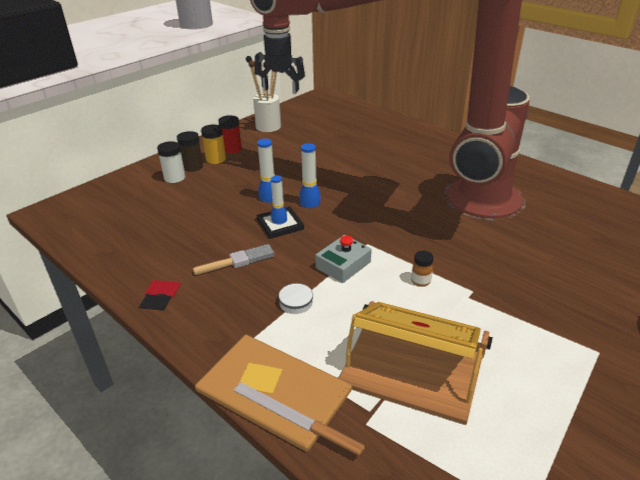

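View pics/top0.png

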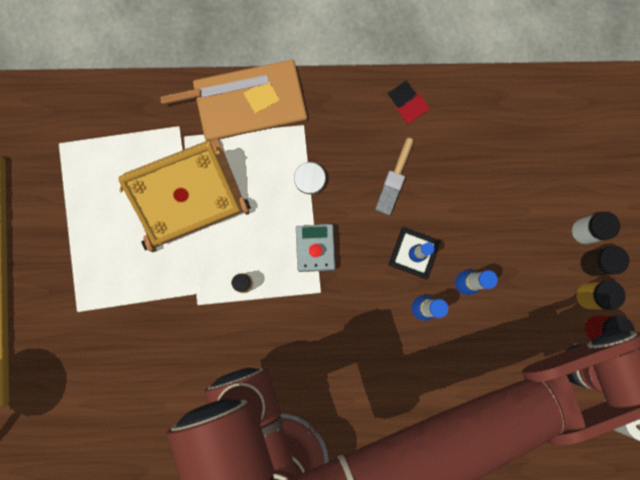

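The reader on the black dock (top (420,252), scene (278,200)) is the small one. The two taller blue and white devices at top (430,308) and (477,281) are look-alikes, and so is the red swatch at top (410,103). The panel patch is at top (181,195) and the plunger at top (317,250).

Run:
```python
from h import *
d=np.load('top0.npz'); im,P=d['im'],d['P']
hsv=cv2.cvtColor(im,cv2.COLOR_RGB2HSV)
def blob(m,box,name):
    u0,v0,u1,v1=box; k=np.zeros(m.shape,bool); k[v0:v1,u0:u1]=m[v0:v1,u0:u1]; q=P[k]; q=q[~np.isnan(q[:,0])]
    print(name,len(q),np.median(q,0).round(4),'mid',((q.min(0)+q.max(0))/2).round(4),'min',q.min(0).round(3),'max',q.max(0).round(3)); return q
H,S,V=[hsv[...,i].astype(int) for i in range(3)]
red=((H<8)|(H>172))&(S>150)&(V>90)
z=P[...,2]
rp=((H<8)|(H>172))&(S>150)
blob(rp,(165,180,197,210),'patch')
blob(red,(300,235,335,262),'plunger')
g=(H>15)&(H<35)&(S>100)&(V>100)
q=blob(g,(145,165,220,220),'gold')
c=np.median(q,0); q=q[np.linalg.norm(q-c,axis=1)<.06]
for _ in range(4):
    c=q.mean(0); n=np.linalg.svd(q-c)[2][2]; n*=np.sign(n[2]); r=(q-c)@n; q=q[abs(r)<max(.002,2*r.std())]
print('n',n.round(4),'slope',np.degrees(np.arccos(n[2])),'dir',np.degrees(np.arctan2(n[1],n[0])),len(q),r.std())
np.save('n.npy',n)
blob(z>.03,(225,265,260,300),'jar'); blob(z>.018,(290,155,330,200),'tin'); blob(z>.008,(370,130,416,218),'brush')
blob((V<60)&(z>.008)&(z<.03),(380,220,450,285),'dock')
u=(z>.0125)&(z<.024)&(V<70); u[:220]=0;u[285:]=0;u[:,:380]=0;u[:,450:]=0
q=P[u][:,:2].astype(np.float32); rr=cv2.minAreaRect(q); print('dock rect',rr)
blue=(H>100)&(H<125)&(S>150)
blob(blue&(z>.1),(405,235,440,262),'reader cap'); blob(blue&(z>.005)&(z<.06),(405,235,440,270),'foot')
blob(z>.05,(410,290,450,325),'look1'); blob(z>.05,(450,260,500,300),'look2')
blob(z>.035,(290,222,338,274),'meter')
d=np.load('scene0.npz'); im,P=d['im'],d['P']; hsv=cv2.cvtColor(im,cv2.COLOR_RGB2HSV);H,S,V=[hsv[...,i].astype(int) for i in range(3)];z=P[...,2]
blue=(H>100)&(H<125)&(S>150)
blob(blue&(z>.1),(268,172,288,190),'s cap');blob(blue&(z>.012)&(z<.04),(262,198,295,228),'s foot')
blob(((H<8)|(H>172))&(S>150)&(V>90),(335,232,360,246),'s plunger')
save('c1.png',cv2.resize(im[120:250,220:370],None,fx=5,fy=4.5)[:600,:800])
```

```text
patch 139 [0.6314 0.2092 0.096 ] mid [0.632  0.2096 0.0958] min [0.62  0.195 0.082] max [0.644 0.224 0.109]
plunger 128 [ 0.4989 -0.099   0.0776] mid [ 0.4991 -0.0989  0.0779] min [ 0.485 -0.113  0.07 ] max [ 0.513 -0.085  0.086]
gold 3919 [0.6392 0.2041 0.098 ] mid [0.6366 0.2059 0.0863] min [0.578 0.116 0.015] max [0.696 0.295 0.157]
n [-0.5197 -0.1992  0.8308] slope 33.81608482358199 dir -159.02629619431997 1638 0.002139895192303323
jar 347 [0.4283 0.0717 0.0744] mid [0.4283 0.0746 0.0562] min [0.406 0.052 0.03 ] max [0.451 0.097 0.082]
tin 782 [ 0.6834 -0.0887  0.0264] mid [ 0.6832 -0.0895  0.0275] min [ 0.644 -0.128  0.018] max [ 0.722 -0.051  0.037]
brush 1032 [ 0.6657 -0.2944  0.0189] mid [ 0.6913 -0.2986  0.0191] min [ 0.582 -0.355  0.008] max [ 0.8   -0.242  0.03 ]
dock 606 [ 0.4961 -0.3415  0.0188] mid [ 0.4942 -0.3451  0.0186] min [ 0.431 -0.412  0.009] max [ 0.558 -0.278  0.029]
dock rect ((0.4948674142360687, -0.34224793314933777), (0.10095774382352829, 0.10100986063480377), 68.2828369140625)
reader cap 112 [ 0.4919 -0.3474  0.1438] mid [ 0.4916 -0.3472  0.1442] min [ 0.
[... 188 characters left out ...]
14  0.1744] mid [ 0.3604 -0.3575  0.1174] min [ 0.338 -0.379  0.05 ] max [ 0.383 -0.337  0.185]
look2 562 [ 0.4192 -0.4586  0.1613] mid [ 0.4194 -0.4663  0.1173] min [ 0.397 -0.489  0.05 ] max [ 0.442 -0.443  0.185]
meter 1724 [ 0.5082 -0.0987  0.0459] mid [ 0.5098 -0.0992  0.0607] min [ 0.455 -0.144  0.036] max [ 0.565 -0.054  0.086]
s cap 51 [ 0.4933 -0.342   0.1429] mid [ 0.4914 -0.3424  0.1425] min [ 0.476 -0.356  0.138] max [ 0.506 -0.328  0.147]
s foot 125 [ 0.5017 -0.3311  0.029 ] mid [ 0.4726 -0.39    0.026 ] min [ 0.43  -0.461  0.012] max [ 0.516 -0.319  0.04 ]
s plunger 114 [ 0.5013 -0.0924  0.0761] mid [ 0.4581 -0.1276  0.0402] min [ 0.402 -0.176 -0.001] max [ 0.514 -0.079  0.082]
```

View pics/c1.png

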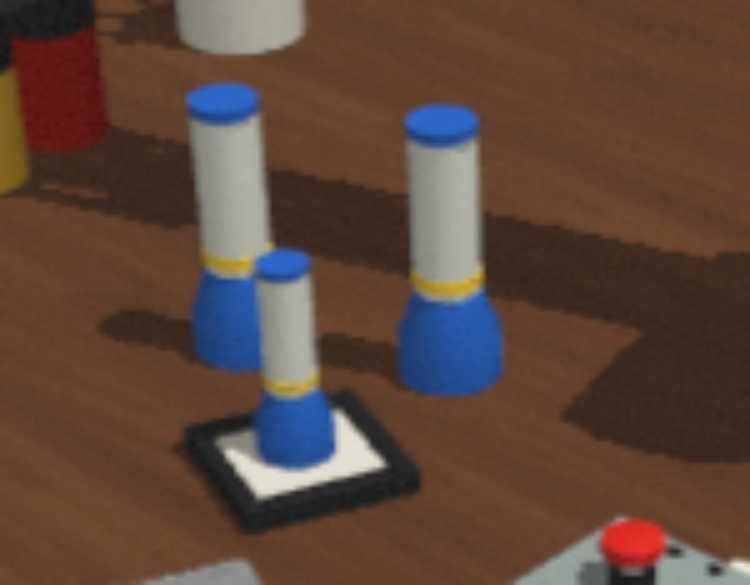

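The small reader is confirmed in the crop. The tool can't tilt, so I'll pivot the reader in the grip by catching its foot on the dock rim. First comes the plunger, pressed with shut fingers.

Emit:
servo_tool(deltas=[[[0, 0, 0, 0.05, 0], [0, 0.02, 0.039, 0.005, 4], [0, 0.02, 0.04, 0, 4], [0, 0.02, 0.04, 0, 4], [0, 0.02, 0.04, 0, 4], [0, 0.02, 0.04, 0, 4], [0, 0.02, 0.04, 0, 4], [0, 0.02, 0.04, 0, 4]]])

```text
time: 0.9
tool_pos: [0.3944, -0.2901, 0.2633]
tool_rot: [-0.0, 0.898, 0.439, -0.0]
contact_force: [0.9, 0.3, 0.2]
gripper_width: 0.001
grasp_force: 0.0
```

Emit:
servo_tool(deltas=[[[0, 0.02, 0.039, 0, 4], [0, 0.02, 0.039, 0, 4], [0, 0.02, 0.039, 0, 4], [0, 0.02, 0.039, 0, 4], [0, 0.023, 0.039, -0.01, 0], [0, 0.023, 0, -0.04, 0], [0, 0, 0, -0.04, 0], [0, 0, 0, 0, 0]]])

```text
time: 1.7
tool_pos: [0.516, -0.0949, 0.1664]
tool_rot: [-0.005, 0.829, 0.56, -0.004]
contact_force: [-0.6, -0.2, -1.2]
gripper_width: -0.001
grasp_force: 0.0
```

Emit:
servo_tool(deltas=[[[0, -0.017, -0.002, -0.03, 0], [0, 0, 0, -0.03, 0], [0, 0, 0, -0.012, 0], [0, 0, 0, -0.006, 0], [0, 0, 0, -0.005, 0], [0, 0, 0, -0.003, 0], [0, 0, 0, -0.002, 0], [0, 0, 0, 0, 0]]])

```text
time: 2.5
tool_pos: [0.5036, -0.0991, 0.0863]
tool_rot: [0.0, 0.829, 0.559, 0.0]
contact_force: [-0.6, 1.1, -0.9]
gripper_width: -0.001
grasp_force: 0.0
```

Emit:
servo_tool(deltas=[[[0, -0.002, 0, -0.003, 0], [0, 0, 0, -0.003, 0], [0, 0, 0, -0.002, 0], [0, 0, 0, -0.001, 0], [0, 0, 0, 0, 0], [0, 0, 0, 0, 0], [0, 0, 0, 0, 0], [0, 0, 0, 0, 0]]])

```text
time: 3.3
tool_pos: [0.5012, -0.099, 0.0769]
tool_rot: [0.0, 0.829, 0.559, 0.0]
contact_force: [-0.1, 0.5, -1.0]
gripper_width: -0.003
grasp_force: 0.0
```

Run:
```python
from h import *
im,P,f,T=frame('scene'); s=manip.state(); print(s['contact_force'],s['tool_pos'],s['ft_torque'])
save('p1.png',cv2.resize(im[190:290,290:420],None,fx=5,fy=5))
```

```text
[ 0.18516748 -0.6820184   0.90675781] [ 0.50122027 -0.09900378  0.07690588] [-0.0481028  -0.02062915 -0.00256785]
```

View pics/p1.png

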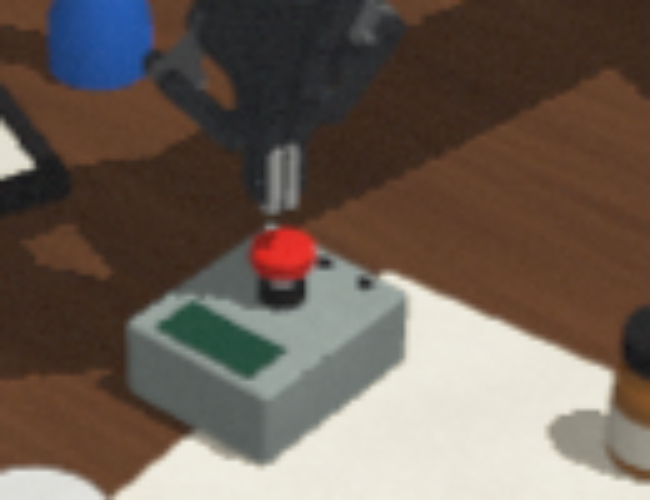

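The shut fingertips are at crop (283,210), still just above the red head at (283,245). I'll measure the gap.

Run:
```python
from h import *
im,P,f,T=frame('scene')
for v in range(214,250,2): print(v,[ (P[v,u].round(3).tolist(), im[v,u].tolist()) for u in (344,347,350)])
```

```text
214 [([0.51, -0.093, 0.154], [40, 40, 44]), ([0.498, -0.094, 0.148], [36, 34, 37]), ([0.498, -0.085, 0.153], [41, 42, 45])]
216 [([0.512, -0.09, 0.152], [42, 44, 48]), ([0.503, -0.089, 0.148], [36, 36, 40]), ([0.498, -0.085, 0.147], [47, 50, 51])]
218 [([0.513, -0.09, 0.146], [48, 47, 51]), ([0.5, -0.092, 0.139], [54, 55, 56]), ([0.497, -0.085, 0.141], [43, 42, 45])]
220 [([0.508, -0.094, 0.136], [96, 95, 95]), ([0.503, -0.089, 0.136], [92, 92, 90]), ([0.492, -0.09, 0.13], [51, 51, 54])]
222 [([0.508, -0.094, 0.131], [121, 121, 120]), ([0.505, -0.088, 0.132], [96, 95, 94]), ([0.491, -0.09, 0.124], [57, 59, 59])]
224 [([0.512, -0.091, 0.129], [123, 123, 121]), ([0.503, -0.09, 0.125], [96, 95, 93]), ([0.492, -0.09, 0.119], [46, 46, 50])]
226 [([0.511, -0.092, 0.122], [122, 122, 119]), ([0.502, -0.09, 0.118], [92, 91, 91]), ([0.492, -0.089, 0.114], [44, 44, 46])]
228 [([0.511, -0.092, 0.116], [122, 123, 121]), ([0.501, -0.091, 0.111], [98, 96, 95]), ([0.376, -0.188, 0.0], [53, 41, 39])]
230 [([0.509, -0.093, 0.109], [124, 124, 123]), ([0.505, -0.088, 0.109], [113, 112, 110]), ([0.385, -
[... 460 characters left out ...]
0.093, 0.079], [227, 50, 42]), ([0.491, -0.089, 0.078], [228, 47, 36])]
240 [([0.506, -0.095, 0.078], [225, 46, 40]), ([0.501, -0.091, 0.077], [229, 49, 41]), ([0.497, -0.084, 0.078], [231, 48, 41])]
242 [([0.51, -0.091, 0.076], [218, 43, 34]), ([0.508, -0.084, 0.078], [229, 53, 46]), ([0.498, -0.083, 0.073], [215, 46, 40])]
244 [([0.514, -0.088, 0.074], [140, 34, 29]), ([0.509, -0.083, 0.074], [159, 35, 30]), ([0.501, -0.08, 0.07], [165, 42, 38])]
246 [([0.503, -0.097, 0.057], [94, 74, 74]), ([0.501, -0.09, 0.06], [120, 91, 92]), ([0.493, -0.087, 0.056], [39, 36, 38])]
248 [([0.506, -0.095, 0.054], [31, 31, 32]), ([0.508, -0.084, 0.06], [28, 27, 26]), ([0.494, -0.086, 0.051], [37, 36, 35])]
```

Run:
```python
from h import *
print({k:getattr(manip,k) for k in dir(manip) if not k.startswith('_') and not callable(getattr(manip,k))})
im,P,f,T=frame('wrist'); print(np.array(f['T_tool_cam']).round(3), T.round(3)); s=manip.state(); print(s['joint_pos'])
im2=cv2.cvtColor(im,cv2.COLOR_RGB2HSV); m=((im2[...,0]<8)|(im2[...,0]>172))&(im2[...,1]>150)&(im2[...,2]>90)
q=P[m]; print(m.sum(), np.nanmedian(q,0)); save('w1.png',im)
```

```text
{'finger_overhang': 0.014}
[[ 0.001 -0.961 -0.276  0.07 ]
 [ 1.     0.001  0.    -0.   ]
 [-0.    -0.276  0.961 -0.165]
 [ 0.     0.     0.     1.   ]] [[ 0.927 -0.359 -0.103  0.527]
 [-0.374 -0.891 -0.256 -0.034]
 [ 0.     0.276 -0.961  0.242]
 [ 0.     0.     0.     1.   ]]
[-3.40740765e-01 -1.01164326e-01  1.99313182e+00  2.83946272e-05
  1.24951561e+00  4.33173160e-02]
3145 [ 0.50051148 -0.0902066   0.07619852]
```

View pics/w1.png

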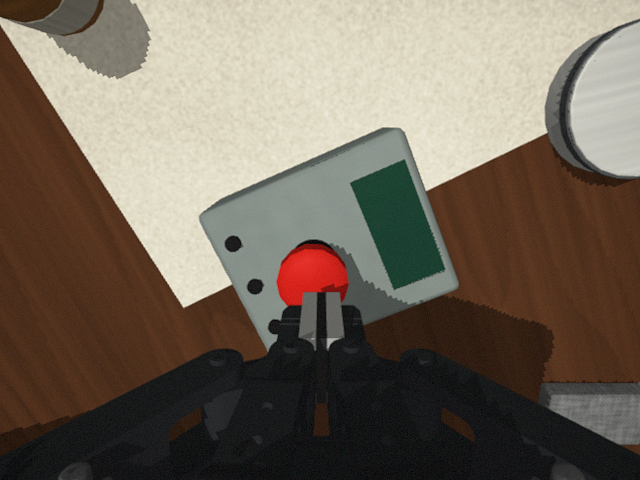

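Run:
```python
from h import *
im,P,f,T=frame('wrist'); z=f['z_map']; Tc=np.array(f['T_tool_cam'])
for v in (290,294,298,310,330,345):
  for u in (310,334):
    d=z[v,u]; c=np.array([(u-f['cx'])/f['fx']*d,(v-f['cy'])/f['fy']*d,d]); print(v,u,im[v,u],round(float(d),4),(Tc[:3,:3]@c+Tc[:3,3]).round(4),P[v,u].round(4))
# where would nominal tip be
t=np.linalg.inv(Tc)@[0,0,.014,1]; print('tip px',t[0]/t[2]*f['fx']+f['cx'],t[1]/t[2]*f['fy']+f['cy'])
```

```text
290 310 [213  38  29] 0.1786 [-0.0001 -0.0048  0.0008] [ 0.4967 -0.0973  0.0761]
290 334 [122  15  12] 0.1768 [ 0.0006  0.0056 -0.0009] [ 0.5066 -0.1005  0.0778]
294 310 [100 100  96] 0.1471 [ 0.0108 -0.004  -0.0288] [ 0.5016 -0.0874  0.1057]
294 334 [103 104  99] 0.1474 [ 0.0107  0.0047 -0.0285] [ 0.5095 -0.0908  0.1054]
298 310 [102 102  99] 0.1434 [ 0.011  -0.0039 -0.0327] [ 0.5017 -0.0873  0.1096]
298 334 [101 100  96] 0.144 [ 0.0108  0.0045 -0.0321] [ 0.5095 -0.0907  0.109 ]
310 310 [103 103 100] 0.1348 [ 0.0107 -0.0036 -0.0417] [ 0.5018 -0.0877  0.1185]
310 334 [103 103  99] 0.1342 [ 0.011   0.0042 -0.0422] [ 0.5092 -0.0904  0.1191]
330 310 [108 106 102] 0.1212 [ 0.011  -0.0033 -0.0557] [ 0.5023 -0.0876  0.1326]
330 334 [103 103  99] 0.1212 [ 0.011   0.0038 -0.0557] [ 0.5089 -0.0902  0.1326]
345 310 [24 26 27] 0.1108 [ 0.0122 -0.003  -0.0663] [ 0.503  -0.0866  0.1431]
345 334 [24 24 25] 0.1113 [ 0.0119  0.0035 -0.0657] [ 0.5089 -0.0893  0.1426]
tip px 321.0338339382493 278.7657890727884
```

All the measurements agree that the real fingertips sit about 27 mm behind the reported TCP, roughly 41 mm off the stated overhang. I'll use tip z = TCP z + 0.027 and continue the press.

Emit:
servo_tool(deltas=[[[0, 0, 0.004, -0.015, 0], [0, 0, 0, -0.01, 0], [0, 0, 0, -0.005, 0], [0, 0, 0, -0.004, 0], [0, 0, 0, -0.003, 0], [0, 0, 0, -0.003, 0], [0, 0, 0, 0, 0], [0, 0, 0, 0, 0]]])

```text
time: 4.3
tool_pos: [0.5011, -0.0946, 0.042]
tool_rot: [-0.002, 0.829, 0.559, -0.001]
contact_force: [-18.9, 6.6, 34.3]
gripper_width: 0.001
grasp_force: 17.3
```

Run:
```python
from h import *
im,P,f,T=frame('scene'); s=manip.state(); print(s['contact_force'],s['tool_pos'],s['ft_torque'])
h=cv2.cvtColor(im,cv2.COLOR_RGB2HSV).astype(int); m=((h[...,0]<8)|(h[...,0]>172))&(h[...,1]>150)&(h[...,2]>90); m[:232]=0;m[262:]=0;m[:,335:]&=True;m[:,:330]=0;m[:,365:]=0
q=P[m]; print(len(q),np.sort(q[:,2])[::15].round(4))
save('p2.png',cv2.resize(im[190:290,290:420],None,fx=5,fy=5))
```

```text
[-16.88976601   7.04612652  34.84442933] [ 0.50109868 -0.09459243  0.04197045] [1.21946036 3.0966609  0.02907299]
68 [0.0487 0.0599 0.0627 0.0642 0.0662]
```

View pics/p2.png

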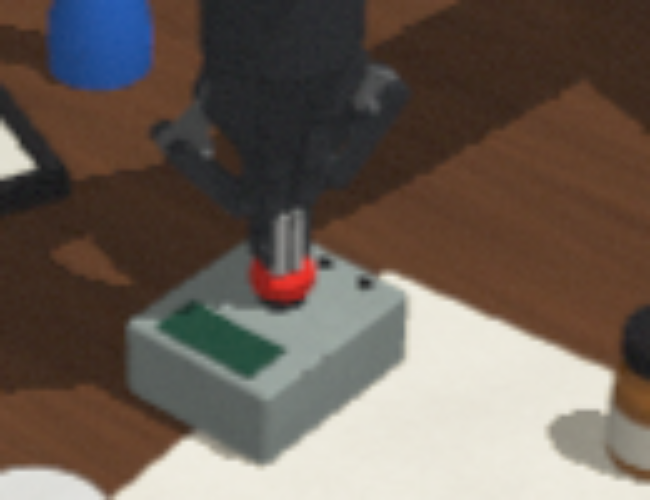

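The plunger is right down (head at crop (283,280), top at about 65 mm, 35 N). I'll hold briefly, let it up, and go above the reader.

Emit:
servo_tool(deltas=[[[0, 0, 0, 0, 0], [0, 0, 0, 0.005, 0], [0, 0, 0, 0.03, 0], [0, 0, 0, 0.045, 0], [0, 0, 0, 0.045, 0], [100, 0, 0, 0.04, 0], [100, 0, -0.04, 0, 0], [100, 0, -0.04, 0, 0]]])

```text
time: 5.15
tool_pos: [0.5021, -0.1758, 0.2039]
tool_rot: [0.002, 0.828, 0.56, 0.001]
contact_force: [0.7, 0.8, -0.7]
gripper_width: 0.505
grasp_force: 0.0
```

Emit:
servo_tool(deltas=[[[100, 0, -0.04, 0, 0], [100, 0, -0.04, 0, 0], [100, -0.003, -0.04, 0, 0], [100, -0.003, -0.03, 0, 0], [100, -0.003, -0.02, 0, 0], [100, 0, 0, 0, 0], [100, 0, 0, 0, 0], [100, 0, 0, 0, 0]]])

```text
time: 5.95
tool_pos: [0.4924, -0.3437, 0.2016]
tool_rot: [-0.0, 0.829, 0.56, 0.0]
contact_force: [0.2, 0.6, 0.2]
gripper_width: 1.0
grasp_force: 0.0
```

Run:
```python
from h import *
im,P,f,T=frame('wrist'); s=manip.state(); print(s['tool_pos'],s['contact_force'],s['gripper_width'])
h=cv2.cvtColor(im,cv2.COLOR_RGB2HSV).astype(int); m=(h[...,0]>100)&(h[...,0]<125)&(h[...,1]>150)&(P[...,2]>.137)&(P[...,2]<.15)
q=P[m]; v,u=np.nonzero(m); print('cap',len(q),np.nanmedian(q,0),((np.nanmin(q,0)+np.nanmax(q,0))/2),u.mean(),v.mean())
h2=(P[...,2]>.014)&(P[...,2]<.022)&(h[...,2]<60)
qq=P[h2][:,:2].astype(np.float32); qq=qq[np.linalg.norm(qq-[.495,-.342],axis=1)<.08]; print(cv2.minAreaRect(qq))
im,P,f,T=frame('top'); h=cv2.cvtColor(im,cv2.COLOR_RGB2HSV).astype(int); m=((h[...,0]<8)|(h[...,0]>172))&(h[...,1]>150)&(h[...,2]>90); m[:235]=0;m[262:]=0;m[:,:300]=0;m[:,335:]=0
print('plunger',np.nanmedian(P[m],0))
save('w2.png',frame('wrist')[0])
```

```text
[ 0.49242189 -0.34371138  0.20173387] [ 1.02802985  0.36443043 -0.12905503] 1.0011598684342295
cap 1867 [ 0.49121273 -0.34332601  0.1422467 ] [ 0.49094824 -0.34393365  0.14121249] 318.9566148901982 250.0187466523835
((0.4935881793498993, -0.3383573293685913), (0.09912114590406418, 0.0989362895488739), 68.11399841308594)
plunger [ 0.49886675 -0.09887098  0.07757426]
```

View pics/w2.png

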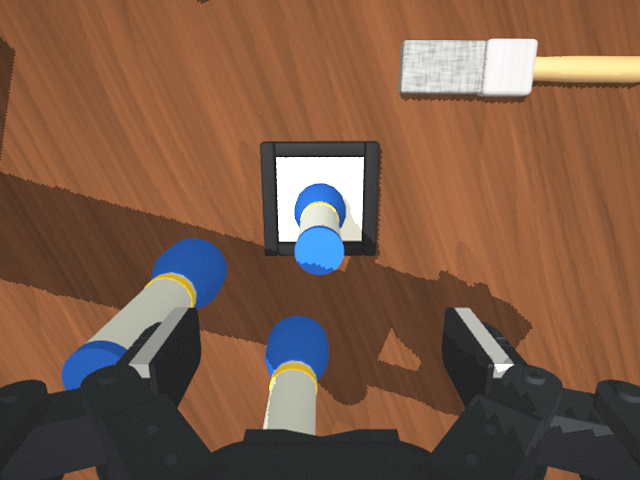

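The wrist view shows the reader's cap at (319,250) above the tile, centred between the open fingers. The look-alikes are clear of the fingers. I'll descend and grip.

Emit:
servo_tool(deltas=[[[100, -0.001, 0, -0.04, 0], [100, 0, 0, -0.04, 0], [100, 0, 0, -0.035, 0], [100, 0, 0, -0.02, 0], [80, 0, 0, 0, 0], [50, 0, 0, 0, 0], [40, 0, 0, 0, 0], [36, 0, 0, 0, 0]]])

```text
time: 6.9
tool_pos: [0.4924, -0.3459, 0.0692]
tool_rot: [0.002, 0.829, 0.559, 0.0]
contact_force: [-0.3, -0.1, 0.8]
gripper_width: 0.364
grasp_force: 0.1
```

Emit:
servo_tool(deltas=[[[25, 0, 0, 0, 0], [15, 0, 0, 0, 0], [0, 0, 0, 0, 0], [0, 0, 0, 0, 0], [0, 0, 0, 0, 0], [0, 0, 0, 0, 0], [0, 0, 0, 0, 0], [0, 0, 0, 0, 0]]])

```text
time: 7.7
tool_pos: [0.4919, -0.3458, 0.0692]
tool_rot: [0.001, 0.829, 0.559, 0.0]
contact_force: [-2.0, 1.4, 5.5]
gripper_width: 0.312
grasp_force: 58.5
```

Emit:
servo_tool(deltas=[[[0, 0, 0, 0.001, 0], [0, 0.002, 0.006, 0, 0], [0, 0.0025, 0.006, 0, 0], [0, 0.002, 0.005, 0, 0], [0, 0.004, 0.01, 0.0017, 0], [0, 0.004, 0.01, 0.0006, 0], [0, 0, 0, 0, 0], [0, 0, 0, 0, 0]]])

```text
time: 8.5
tool_pos: [0.5059, -0.3077, 0.0706]
tool_rot: [0.0, 0.829, 0.559, 0.0]
contact_force: [-1.7, -3.0, 4.8]
gripper_width: 0.312
grasp_force: 59.5
```

```bash
cat >> h.py <<'E'
def axis(P,im,lo=np.array([.38,-.5,.03]),hi=np.array([.7,-.2,.25])):
    """handle axis from white+blue handle points near the gripper: PCA"""
    h=cv2.cvtColor(im,cv2.COLOR_RGB2HSV).astype(int)
    return h
def reader(name='scene',tcp=None,off=.046):
    """fit reader pose: known surface of revolution to depth points near expected place"""
    from scipy.optimize import least_squares
    im,P,f,T=frame(name); s=manip.state(); t=s['tool_pos'].copy(); t[2]+=off
    h=cv2.cvtColor(im,cv2.COLOR_RGB2HSV).astype(int)
    blue=(h[...,0]>100)&(h[...,0]<128)&(h[...,1]>140)
    white=(h[...,1]<60)&(h[...,2]>110)
    D=np.linalg.norm(P-t,axis=2)
    m=(blue|white)&(D<.135)&(P[...,2]>.014+ (0.004 if t[2]<.14 else 0))
    q=P[m]; hc=np.where(blue[m],0,1)
    prof_z=np.array([0,.022,.045,.13]); prof_r=np.array([.022,.022,.014,.014])
    def res(p):
        a=np.array([p[2],p[3],1.]);a/=np.linalg.norm(a); g=np.array([p[0],p[1],t[2]])
        w=q-(g-a*p[4]); z=w@a; r=np.linalg.norm(w-np.outer(z,a),axis=1)
        e=r-np.interp(z,prof_z,prof_r)
        e=np.where(z>.127,np.minimum(abs(z-.13),abs(e)),e)
        e=np.where(z<0,np.hypot(z,np.maximum(r-.022,0)),e)
        b=np.where((hc==1)&(z<.045),.045-z,0)+np.where((hc==0)&(z>.05)&(z<.12),np.minimum(z-.05,.12-z),0)
        return np.concatenate([e,b])
    best=None
    for x0 in ([0,0],[.3,.1],[-.2,-.5],[-.55,-.2],[-.1,-.3]):
        for L in (.09,.105):
            r=least_squares(res,[t[0],t[1],*x0,L],loss='soft_l1',f_scale=.003)
            if best is None or r.cost<best.cost: best=r
    p=best.x; a=np.array([p[2],p[3],1.]);a/=np.linalg.norm(a); g=np.array([p[0],p[1],t[2]]); w=g-a*p[4]
    e=res(p)
    return dict(n=len(q),med=float(np.median(abs(e[:len(q)]))),axis=a,tilt=float(np.degrees(np.arccos(a[2]))),az=float(np.degrees(np.arctan2(a[1],a[0]))),window=w,focus=w-.04*a,L=p[4],grip=g,im=im)
def show(r): print({k:(np.round(v,4).tolist() if k!='im' else 0) for k,v in r.items() if k!='im'})
E
python3 - <<'E'
from h import *
for n in('scene','top'): r=reader(n); show(r); save('t_'+n+'.png',r['im'])
s=manip.state(); print(s['tool_pos'],s['contact_force'],s['grasp_force'])
E
```

```text
{'n': 532, 'med': 0.0017, 'axis': [0.0912, 0.1432, 0.9855], 'tilt': 9.773, 'az': 57.5192, 'window': [0.4982, -0.3246, 0.0152], 'focus': [0.4945, -0.3303, -0.0242], 'L': 0.1029, 'grip': [0.5075, -0.3098, 0.1166]}
{'n': 48, 'med': 0.0034, 'axis': [-0.5825, -0.0192, 0.8126], 'tilt': 35.6467, 'az': -178.1082, 'window': [0.6172, -0.2863, -0.0332], 'focus': [0.6405, -0.2855, -0.0657], 'L': 0.1843, 'grip': [0.5099, -0.2899, 0.1165]}
[ 0.50586833 -0.30784184  0.07054251] [-2.18451068 -2.32809977  5.11479935] 59.49011206626892
```

Emit:
servo_tool(deltas=[[[0, 0.003, 0.0075, 0, 0], [0, 0.003, 0.0075, -0.0005, 0], [0, 0.003, 0.0075, -0.001, 0], [0, 0.003, 0.0075, -0.0015, 0], [0, 0.002, 0.005, -0.0015, 0], [0, 0, 0, 0, 0], [0, 0, 0, 0, 0], [0, 0, 0, 0, 0]]])

```text
time: 9.4
tool_pos: [0.5194, -0.2724, 0.0649]
tool_rot: [-0.001, 0.829, 0.559, 0.0]
contact_force: [1.1, -2.6, -0.7]
gripper_width: 0.312
grasp_force: 61.6
```

Run:
```python
from h import *
r=reader(); show(r)
s=manip.state(); print(s['tool_pos'],s['contact_force'],s['grasp_force'])
```

```text
{'n': 447, 'med': 0.0056, 'axis': [0.1554, 0.158, 0.9751], 'tilt': 12.8039, 'az': 45.4847, 'window': [0.5204, -0.2964, 0.0033], 'focus': [0.5142, -0.3027, -0.0357], 'L': 0.1103, 'grip': [0.5376, -0.2789, 0.1109]}
[ 0.51933979 -0.2724654   0.0649388 ] [ 0.33900008 -2.2083289  -1.3789986 ] 61.5811550617218
```

Run:
```python
from h import *
a=frame('scene')[0][130:260,200:350]; b=frame('wrist')[0]
save('t2.png',np.hstack([cv2.resize(a,(400,347)),cv2.resize(b[100:400,120:520],(400,347))]))
```

```text
(no output)
```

View pics/t2.png

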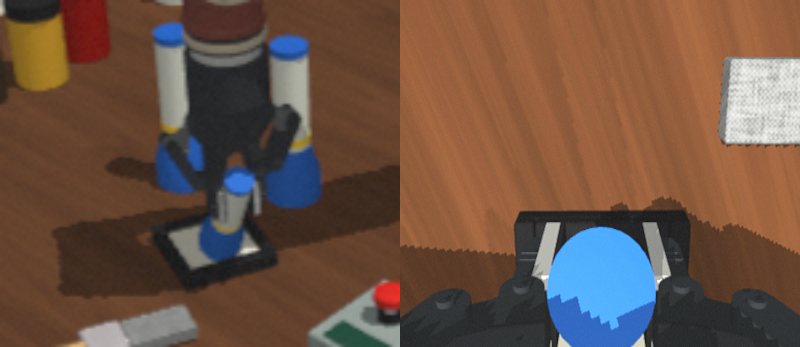

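The reader is tilting in the grip against the rim (left half (225,225); cap in the wrist view at (600,290)). I'll measure the tilt from the cap's plane in the wrist depth.

```bash
cat >> h.py <<'E'
def cap():
    im,P,f,T=frame('wrist'); h=cv2.cvtColor(im,cv2.COLOR_RGB2HSV).astype(int); t=manip.state()['tool_pos']
    m=((h[...,0]>98)&(h[...,0]<128)&(h[...,1]>140)&(np.linalg.norm(P-t-[0,0,.065],axis=2)<.05)).astype(np.uint8)
    n,lab,st,_=cv2.connectedComponentsWithStats(m); k=1+np.argmax(st[1:,4]); q=P[lab==k]
    # drop the side of the cap: keep dominant plane by RANSAC
    rng=np.random.default_rng(0); best=None
    for _ in range(300):
        a,b,c=q[rng.choice(len(q),3,False)]; nn=np.cross(b-a,c-a); l=np.linalg.norm(nn)
        if l<2e-5: continue
        inl=abs((q-a)@nn/l)<.0012
        if best is None or inl.sum()>best.sum(): best=inl
    q=q[best]; c=q.mean(0); u,s,vt=np.linalg.svd(q-c,full_matrices=False); nn=vt[2]*np.sign(vt[2][2])
    xy=((q-c)@vt[:2].T).astype(np.float32); (cx,cy),rad=cv2.minEnclosingCircle(xy)
    ctr=c+vt[0]*cx+vt[1]*cy; w=ctr-.13*nn
    print('cap n',len(q),'rad',round(rad,4),'ctr',ctr.round(4),'axis',nn.round(4),'tilt',np.degrees(np.arccos(nn[2])).round(1),'az',np.degrees(np.arctan2(nn[1],nn[0])).round(1),'window',w.round(4),'focus',(w-.04*nn).round(4))
    return nn,w
E
sed -i 's/h\[...,2\]>110)$/h[...,2]>150)/' h.py
python3 - <<'E'
from h import *
cap(); r=reader(); show(r)
E
```

```text
cap n 8935 rad 0.0144 ctr [ 0.524  -0.2605  0.1352] axis [0.1944 0.4762 0.8576] tilt 31.0 az 67.8 window [ 0.4987 -0.3224  0.0237] focus [ 0.4909 -0.3415 -0.0106]
{'n': 272, 'med': 0.0037, 'axis': [-0.0794, 0.3069, 0.9484], 'tilt': 18.4812, 'az': 104.5002, 'window': [0.5321, -0.3019, 0.0167], 'focus': [0.5353, -0.3141, -0.0212], 'L': 0.0995, 'grip': [0.5242, -0.2713, 0.1111]}
```

Emit:
servo_tool(deltas=[[[0, 0.0015, 0.0035, -0.0015, 0], [0, 0, 0, 0, 0], [0, 0, 0, 0.01, 0], [0, 0, 0, 0.03, 0], [0, 0, 0, 0.04, 0], [0, 0, 0, 0.04, 5], [0, 0, 0.02, 0.04, 8], [0, 0, 0.03, 0.012, 8]]])

```text
time: 10.45
tool_pos: [0.5234, -0.2199, 0.2428]
tool_rot: [0.004, 0.712, 0.702, 0.002]
contact_force: [0.8, -0.7, -2.3]
gripper_width: 0.311
grasp_force: 61.5
```

Emit:
servo_tool(deltas=[[[0, 0.005, 0.04, 0, 8], [0, 0.005, 0.04, 0, 8], [0, 0.005, 0.04, 0, 8], [0, 0.005, 0.04, 0, 8], [0, 0.005, 0.04, 0, 8], [0, 0.005, 0.04, 0, 8], [0, 0.005, 0.04, 0, 8], [0, 0.005, 0.04, 0, 8]]])

```text
time: 11.25
tool_pos: [0.5604, 0.1035, 0.2365]
tool_rot: [-0.001, 0.23, 0.973, 0.001]
contact_force: [1.9, -0.4, -2.2]
gripper_width: 0.311
grasp_force: 61.4
```

Emit:
servo_tool(deltas=[[[0, 0, 0.04, 0, 8], [0, 0, 0.03, 0, 8], [0, 0, 0.01, 0, 8], [0, 0, 0, 0, 8], [0, 0, 0, 0, 8], [0, 0, 0, 0, 8], [0, 0, 0, 0, 0], [0, 0, 0, 0, 0]]])

```text
time: 12.05
tool_pos: [0.5607, 0.1811, 0.2362]
tool_rot: [-0.0, -0.181, 0.983, 0.001]
contact_force: [-0.6, 0.1, -2.6]
gripper_width: 0.317
grasp_force: 61.4
```

Run:
```python
from h import *
nn,w=cap(); s=manip.state(); print(s['tool_pos'],s['contact_force'],s['grasp_force'],s['joint_pos'])
# patch seen by top again + normal refit from wrist
n=np.load('n.npy'); print('angle to normal',np.degrees(np.arccos(nn@n)))
im,P,f,T=frame('wrist'); h=cv2.cvtColor(im,cv2.COLOR_RGB2HSV).astype(int)
m=((h[...,0]<8)|(h[...,0]>172))&(h[...,1]>150)&(np.linalg.norm(P-[.632,.209,.096],axis=2)<.04); print('patch wrist',m.sum(),np.nanmedian(P[m],0) if m.any() else 0)
for cam in ('scene','top'):
    im,P,f,T=frame(cam); h=cv2.cvtColor(im,cv2.COLOR_RGB2HSV).astype(int)
    m=((h[...,0]<8)|(h[...,0]>172))&(h[...,1]>150)&(np.linalg.norm(P-[.632,.209,.096],axis=2)<.04); print(cam,m.sum(),np.nanmedian(P[m],0) if m.any() else 0)
    g=(h[...,0]>15)&(h[...,0]<35)&(h[...,1]>100)&(np.linalg.norm(P-[.632,.209,.096],axis=2)<.06)&(abs((P-[.632,.209,.096])@n)<.006)
    q=P[g]; 
    if len(q)>50:
        k=np.linalg.svd(q-q.mean(0))[2][2]; k*=np.sign(k[2]); print(cam,'n',len(q),k.round(3))
d=np.load('scene0.npz'); im,P=d['im'],d['P']; h=cv2.cvtColor(im,cv2.COLOR_RGB2HSV).astype(int)
m=((h[...,0]<8)|(h[...,0]>172))&(h[...,1]>150)&(np.linalg.norm(P-[.632,.209,.096],axis=2)<.04); print('scene0',m.sum(),np.nanmedian(P[m],0) if m.any() else 0)
```

```text
cap n 8781 rad 0.0143 ctr [0.548  0.1759 0.3062] axis [-0.4941 -0.1938  0.8475] tilt 32.1 az -158.6 window [0.6123 0.201  0.196 ] focus [0.632  0.2088 0.1621]
[0.5607692  0.18094125 0.23614421] [ 0.22686097 -0.60191406 -1.99166163] 61.38275384902954 [ 1.85362720e-01 -4.62991391e-02  1.66665922e+00  9.61936655e-04
  1.52177520e+00 -1.74975851e+00]
angle to normal 1.7775177257812997
patch wrist 124 [0.6186657 0.2104505 0.0877838]
scene 41 [0.62807059 0.21206788 0.09517334]
scene n 448 [-0.52  -0.202  0.83 ]
top 3 [0.6374276  0.19480639 0.09727892]
top n 500 [-0.521 -0.204  0.829]
scene0 43 [0.62924802 0.21080505 0.09543453]
```

Tilt and azimuth are within 2° of the panel normal, and the focus is directly above the patch. I'll lower 66 mm and hold.

Emit:
servo_tool(deltas=[[[0, 0, 0.001, -0.015, 0], [0, 0, 0, -0.02, 0], [0, 0, 0, -0.016, 0], [0, 0, 0, -0.01, 0], [0, 0, 0, -0.005, 0], [0, 0, 0, 0, 0], [0, 0, 0, 0, 0], [0, 0, 0, 0, 0]]])

```text
time: 13.05
tool_pos: [0.5619, 0.1817, 0.1713]
tool_rot: [0.001, -0.182, 0.983, 0.0]
contact_force: [-0.3, 1.6, -2.0]
gripper_width: 0.312
grasp_force: 61.4
```

Run:
```python
from h import *
cap(); print(manip.state()['contact_force'])
```

```text
cap n 8827 rad 0.0143 ctr [0.549  0.1765 0.2413] axis [-0.4936 -0.1902  0.8487] tilt 31.9 az -158.9 window [0.6131 0.2012 0.1309] focus [0.6329 0.2088 0.097 ]
[-0.20838416  0.93464517 -3.07341021]
```

The focus is about 2 mm from the patch centre. Holding for 2.4 s.

Emit:
servo_tool(deltas=[[[0, 0, 0, 0, 0], [0, 0, 0, 0, 0], [0, 0, 0, 0, 0], [0, 0, 0, 0, 0], [0, 0, 0, 0, 0], [0, 0, 0, 0, 0], [0, 0, 0, 0, 0], [0, 0, 0, 0, 0]]])

```text
time: 13.9
tool_pos: [0.5611, 0.1815, 0.1701]
tool_rot: [-0.0, -0.182, 0.983, 0.0]
contact_force: [-0.5, -0.9, -2.1]
gripper_width: 0.316
grasp_force: 61.4
```

Emit:
servo_tool(deltas=[[[0, 0, 0, 0, 0], [0, 0, 0, 0, 0], [0, 0, 0, 0, 0], [0, 0, 0, 0, 0], [0, 0, 0, 0, 0], [0, 0, 0, 0, 0], [0, 0, 0, 0, 0], [0, 0, 0, 0, 0]]])

```text
time: 14.7
tool_pos: [0.5611, 0.1815, 0.1701]
tool_rot: [-0.0, -0.182, 0.983, -0.0]
contact_force: [0.4, -0.1, -2.6]
gripper_width: 0.316
grasp_force: 61.4
```

Emit:
servo_tool(deltas=[[[0, 0, 0, 0, 0], [0, 0, 0, 0, 0], [0, 0, 0, 0, 0], [0, 0, 0, 0, 0], [0, 0, 0, 0, 0], [0, 0, 0, 0, 0], [0, 0, 0, 0, 0], [0, 0, 0, 0, 0]]])

```text
time: 15.5
tool_pos: [0.5612, 0.1815, 0.1701]
tool_rot: [0.0, -0.182, 0.983, -0.0]
contact_force: [0.0, 0.4, -2.6]
gripper_width: 0.314
grasp_force: 61.4
```

Held for over 2 s. To right the reader in the grip, I'll push its foot side gently against the fixed meter's north wall, which is clear of the stand.

Emit:
servo_tool(deltas=[[[0, 0, 0, 0.02, 0], [0, 0, 0, 0.04, 0], [0, 0, 0, 0.04, 0], [0, -0.01, -0.028, 0, -7], [0, -0.01, -0.028, 0, -8], [0, -0.01, -0.028, 0, -8], [0, -0.01, -0.028, 0, -8], [0, -0.01, -0.028, 0, -8]]])

```text
time: 16.3
tool_pos: [0.5106, 0.0406, 0.2702]
tool_rot: [0.0, 0.159, 0.987, -0.0]
contact_force: [-0.6, -1.4, -2.1]
gripper_width: 0.313
grasp_force: 61.4
```

Emit:
servo_tool(deltas=[[[0, 0, 0, 0, -8], [0, 0, 0, 0, -8], [0, 0, 0, 0, -8], [0, 0, 0, 0, -8], [0, 0, 0, 0, -8], [0, 0, 0, 0, -8], [0, 0, 0, 0, -8], [0, 0, 0, 0, -8]]])

```text
time: 17.1
tool_pos: [0.5112, 0.0416, 0.2702]
tool_rot: [0.0, 0.658, 0.753, 0.0]
contact_force: [-0.0, 0.0, -1.9]
gripper_width: 0.315
grasp_force: 61.4
```

Emit:
servo_tool(deltas=[[[0, 0, 0, 0, -8], [0, 0, 0, -0.04, 0], [0, 0, 0, -0.04, 0], [0, 0, 0, -0.04, 0], [0, 0, 0, -0.02, 0], [0, 0, 0, 0, 0], [0, 0, 0, 0, 0], [0, 0, 0, 0, 0]]])

```text
time: 17.9
tool_pos: [0.5128, 0.0414, 0.1326]
tool_rot: [0.002, 0.707, 0.707, 0.001]
contact_force: [-0.1, -0.3, -2.2]
gripper_width: 0.312
grasp_force: 61.2
```

Run:
```python
from h import *
cap(); s=manip.state(); print(s['tool_pos'],s['joint_pos'].round(2))
for cam in('wrist','scene'):
    im,P,f,T=frame(cam); hsv=cv2.cvtColor(im,cv2.COLOR_RGB2HSV)
    m=(P[...,2]>.035)&(P[...,2]<.048)&(np.linalg.norm(P[...,:2]-[.51,-.099],axis=2)<.085)&(hsv[...,1]<60)
    q=P[m]; print(cam,len(q),q[:,1].max() if len(q) else 0,q.min(0) if len(q) else 0, cv2.minAreaRect(q[:,:2].astype(np.float32)) if len(q)>9 else 0)
```

```text
cap n 8867 rad 0.0143 ctr [0.5122 0.0547 0.2026] axis [-0.0047  0.5281  0.8492] tilt 31.9 az 90.5 window [ 0.5128 -0.014   0.0922] focus [ 0.513  -0.0351  0.0582]
[0.51286893 0.04144171 0.13271563] [-0.06 -0.16  1.95  0.    1.35 -0.06]
wrist 1398 -0.07050294194216053 [ 0.47336878 -0.11198195  0.04247632] ((0.5104742050170898, -0.09435679018497467), (0.036388643085956573, 0.07384943962097168), 78.95062255859375)
scene 703 -0.04804989053949427 [ 0.45459092 -0.14322195  0.03507315] ((0.5110389590263367, -0.09568127244710922), (0.1127866581082344, 0.093464694917202), 1.3672153949737549)
```

Emit:
servo_tool(deltas=[[[0, 0, 0, -0.03, 0], [0, 0, 0, -0.026, 0], [0, 0, 0, -0.014, 0], [0, 0, 0, 0, 0], [0, 0, -0.01, 0, 0], [0, 0, -0.01, 0, 0], [0, 0, -0.005, 0, 0], [0, 0, 0, 0, 0]]])

```text
time: 18.85
tool_pos: [0.5128, 0.0174, 0.0624]
tool_rot: [-0.0, 0.708, 0.706, 0.003]
contact_force: [1.0, 8.3, -1.4]
gripper_width: 0.315
grasp_force: 61.1
```

Emit:
servo_tool(deltas=[[[0, 0, -0.005, 0.002, 0], [0, 0, -0.005, 0.002, 0], [0, 0, -0.005, 0.002, 0], [0, 0, -0.005, 0.002, 0], [0, 0, -0.005, 0.002, 0], [0, 0, 0, 0, 0], [0, 0, 0, 0, 0], [0, 0, 0, 0, 0]]])

```text
time: 19.65
tool_pos: [0.5123, -0.0084, 0.0714]
tool_rot: [0.001, 0.707, 0.707, 0.001]
contact_force: [1.2, 5.8, 0.1]
gripper_width: 0.312
grasp_force: 59.3
```

Run:
```python
from h import *
cap(); s=manip.state(); print(s['tool_pos'],s['contact_force'])
```

```text
cap n 8940 rad 0.0146 ctr [ 0.5118 -0.0019  0.1453] axis [0.0015 0.2095 0.9778] tilt 12.1 az 89.6 window [ 0.5116 -0.0292  0.0182] focus [ 0.5116 -0.0375 -0.0209]
[ 0.51215887 -0.00832078  0.07118282] [1.55322505 5.44314327 0.10503877]
```

Emit:
servo_tool(deltas=[[[0, 0, -0.005, 0.002, 0], [0, 0, -0.005, 0.002, 0], [0, 0, -0.005, 0.002, 0], [0, 0, -0.003, 0.002, 0], [0, 0, 0, 0, 0], [0, 0, 0, 0, 0], [0, 0, 0, 0, 0], [0, 0, 0, 0, 0]]])

```text
time: 20.5
tool_pos: [0.5106, -0.0264, 0.0776]
tool_rot: [-0.0, 0.707, 0.707, -0.001]
contact_force: [-0.6, 4.0, -4.3]
gripper_width: 0.31
grasp_force: 59.3
```

Run:
```python
from h import *
cap(); s=manip.state(); print(s['tool_pos'],s['contact_force'])
```

```text
cap n 7769 rad 0.0147 ctr [ 0.5103 -0.0235  0.1522] axis [-2.000e-04  2.980e-02  9.996e-01] tilt 1.7 az 90.5 window [ 0.5103 -0.0274  0.0222] focus [ 0.5103 -0.0286 -0.0178]
[ 0.51058475 -0.02638185  0.07759965] [ 0.50471374  3.2158639  -4.59263886]
```

Emit:
servo_tool(deltas=[[[0, 0, 0.005, 0, 0], [0, 0, 0.005, 0.01, 0], [0, 0, 0, 0.03, 0], [0, 0, 0, 0.04, 0], [0, 0, 0, 0.03, 0], [0, 0, -0.02, 0, 0], [0, 0, -0.04, 0, 0], [0, 0, -0.04, 0, 0]]])

```text
time: 21.35
tool_pos: [0.512, -0.1179, 0.1905]
tool_rot: [0.002, 0.706, 0.708, -0.0]
contact_force: [0.4, -0.8, -2.5]
gripper_width: 0.318
grasp_force: 59.8
```

Emit:
servo_tool(deltas=[[[0, -0.004, -0.04, 0, 0], [0, -0.004, -0.04, 0, 0], [0, -0.004, -0.04, 0, 0], [0, -0.004, -0.04, 0, 0], [0, 0, -0.04, 0, 0], [0, 0, -0.023, 0, 0], [0, 0, 0, -0.03, 0], [0, 0, 0, -0.03, 0]]])

```text
time: 22.15
tool_pos: [0.4963, -0.3423, 0.1305]
tool_rot: [0.003, 0.708, 0.707, -0.001]
contact_force: [0.9, -0.0, -2.2]
gripper_width: 0.312
grasp_force: 59.8
```

Emit:
servo_tool(deltas=[[[0, 0, 0, -0.02, 0], [0, 0, 0, -0.01, 0], [0, 0, 0, 0, 0], [0, 0, 0, 0, 0], [0, 0, 0, 0, 0], [0, 0, 0, 0, 0], [0, 0, 0, 0, 0], [0, 0, 0, 0, 0]]])

```text
time: 22.95
tool_pos: [0.4954, -0.3397, 0.0986]
tool_rot: [0.0, 0.707, 0.707, -0.0]
contact_force: [-0.1, 0.3, -3.8]
gripper_width: 0.316
grasp_force: 59.8
```

Run:
```python
from h import *
cap(); s=manip.state(); print(s['tool_pos'],s['contact_force'])
for cam in('wrist','scene'):
    im,P,f,T=frame(cam); h=cv2.cvtColor(im,cv2.COLOR_RGB2HSV).astype(int)
    m=(P[...,2]>.013)&(P[...,2]<.022)&(h[...,2]<70)&(np.linalg.norm(P[...,:2]-[.494,-.34],axis=2)<.08)
    print(cam,m.sum(),cv2.minAreaRect(P[m][:,:2].astype(np.float32)) if m.sum()>9 else 0)
save('f1.png',np.hstack([cv2.resize(frame('scene')[0][130:260,200:350],(400,347)),cv2.resize(frame('wrist')[0],(400,347))]))
```

```text
cap n 7925 rad 0.0149 ctr [ 0.495  -0.3367  0.1731] axis [7.000e-04 4.130e-02 9.991e-01] tilt 2.4 az 89.1 window [ 0.4949 -0.3421  0.0432] focus [ 0.4949 -0.3438  0.0033]
[ 0.49523971 -0.33957694  0.09840333] [-0.74537703 -0.6459274  -1.43106145]
wrist 8299 ((0.493317186832428, -0.3381965756416321), (0.09991949051618576, 0.09979233145713806), 68.3391342163086)
scene 339 ((0.4944331645965576, -0.3393169939517975), (0.10790848731994629, 0.10006222873926163), 68.11079406738281)
```

View pics/f1.png

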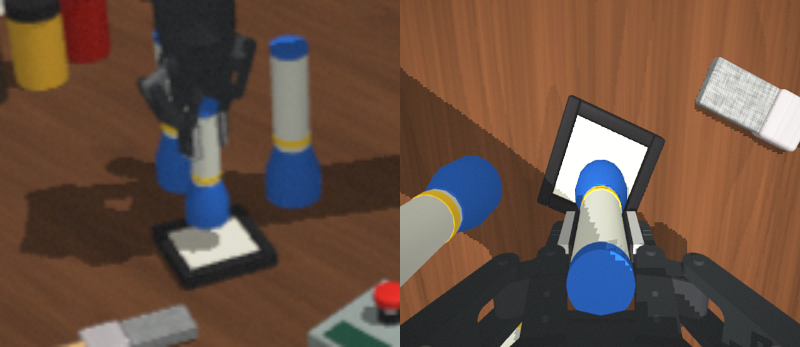

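The reader hangs upright over the tile (left half (205,190), wrist view (600,200)). I'll set it down.

Emit:
servo_tool(deltas=[[[0, -0.001, 0.002, -0.012, 0], [0, 0, 0, -0.008, 0], [0, 0, 0, -0.005, 0], [0, 0, 0, -0.003, 0], [0, 0, 0, -0.002, 0], [0, 0, 0, -0.001, 0], [0, 0, 0, 0, 0], [0, 0, 0, 0, 0]]])

```text
time: 24.0
tool_pos: [0.4944, -0.3378, 0.0683]
tool_rot: [0.0, 0.707, 0.707, -0.0]
contact_force: [-3.5, 0.6, 6.0]
gripper_width: 0.314
grasp_force: 60.4
```

Run:
```python
from h import *
cap(); s=manip.state(); print(s['tool_pos'],s['contact_force'])
```

```text
cap n 7852 rad 0.0147 ctr [ 0.4942 -0.3352  0.1428] axis [-0.0017  0.0393  0.9992] tilt 2.3 az 92.5 window [ 0.4944 -0.3403  0.0129] focus [ 0.4945 -0.3418 -0.0271]
[ 0.4943912  -0.33779994  0.06826114] [-3.06672239  1.23754815  5.76549768]
```

Foot contact shows as about 8 N. I'll press 1 mm more to seat it, then open gradually.

Emit:
servo_tool(deltas=[[[0, 0, 0, -0.001, 0], [0, 0, 0, 0, 0], [0, 0, 0, 0, 0], [34, 0, 0, 0, 0], [37, 0, 0, 0, 0], [40, 0, 0, 0, 0], [45, 0, 0, 0, 0], [55, 0, 0, 0, 0]]])

```text
time: 24.85
tool_pos: [0.4941, -0.3374, 0.0658]
tool_rot: [-0.0, 0.707, 0.707, 0.0]
contact_force: [0.4, 0.9, -0.6]
gripper_width: 0.551
grasp_force: 0.0
```

Emit:
servo_tool(deltas=[[[70, 0, 0, 0, 0], [85, 0, 0, 0, 0], [100, 0, 0, 0, 0], [100, 0, 0, 0, 0], [100, 0, 0, 0.01, 0], [100, 0, 0, 0.03, 0], [100, 0, 0, 0.04, 0], [100, 0, 0, 0.04, 0]]])

```text
time: 25.65
tool_pos: [0.4939, -0.3372, 0.1877]
tool_rot: [-0.0, 0.707, 0.707, -0.0]
contact_force: [0.7, -1.3, 0.6]
gripper_width: 0.999
grasp_force: 0.0
```

Emit:
servo_tool(deltas=[[[100, 0, 0, 0.01, 0], [100, 0, 0, 0, 0], [100, 0, 0, 0, 0], [100, 0, 0, 0, 0], [100, 0, 0, 0, 0], [100, 0, 0, 0, 0], [100, 0, 0, 0, 0], [100, 0, 0, 0, 0]]])

```text
time: 26.45
tool_pos: [0.4941, -0.3374, 0.1957]
tool_rot: [-0.0, 0.707, 0.707, -0.0]
contact_force: [-0.3, 0.1, -0.2]
gripper_width: 0.999
grasp_force: 0.0
```

Run:
```python
from h import *
s=manip.state(); print(s['tool_pos'],s['contact_force'],s['gripper_width'])
im,P,f,T=frame('wrist'); h=cv2.cvtColor(im,cv2.COLOR_RGB2HSV).astype(int)
m=(h[...,0]>98)&(h[...,0]<128)&(h[...,1]>140)&(np.linalg.norm(P-[.494,-.338,.142],axis=2)<.03)&(P[...,2]>.135)
q=P[m]; print(len(q),np.nanmedian(q,0),q.min(0),q.max(0)); n=np.linalg.svd(q-q.mean(0))[2][2]; print('n',n)
m=(P[...,2]>.013)&(P[...,2]<.022)&(h[...,2]<70)&(np.linalg.norm(P[...,:2]-[.494,-.34],axis=2)<.08); print(cv2.minAreaRect(P[m][:,:2].astype(np.float32)))
im,P,f,T=frame('top'); h=cv2.cvtColor(im,cv2.COLOR_RGB2HSV).astype(int); z=P[...,2]
for nm,c,lo in(('jar',(.428,.072),.06),('tin',(.683,-.089),.02),('brush',(.691,-.298),.008)):
    m=(z>lo)&(z<lo+.03)&(np.linalg.norm(P[...,:2]-c,axis=2)<(.12 if nm=='brush' else .05)); print(nm,np.nanmedian(P[m],0))
m=((h[...,0]<8)|(h[...,0]>172))&(h[...,1]>150)&(np.linalg.norm(P-[.5,-.098,.077],axis=2)<.03); print('plunger',np.nanmedian(P[m],0))
save('f2.png',np.hstack([cv2.resize(frame('scene')[0][130:260,200:350],(400,347)),cv2.resize(frame('wrist')[0],(400,347))]))
```

```text
[ 0.49408707 -0.33738203  0.19574776] [-0.26740637  0.13778599 -0.15302754] 0.9994829216780177
1950 [ 0.49452558 -0.33984439  0.14220632] [ 0.48043713 -0.35463587  0.13749393] [ 0.50808593 -0.32621526  0.14449375]
n [0.00691363 0.01349046 0.9998851 ]
((0.49327361583709717, -0.3381410241127014), (0.10015740990638733, 0.09952128678560257), 68.23309326171875)
jar [0.4286759  0.07555281 0.0750918 ]
tin [ 0.68310489 -0.08889924  0.02669031]
brush [ 0.66588694 -0.29387746  0.01878854]
plunger [ 0.49897805 -0.09893928  0.07719493]
```

View pics/f2.png

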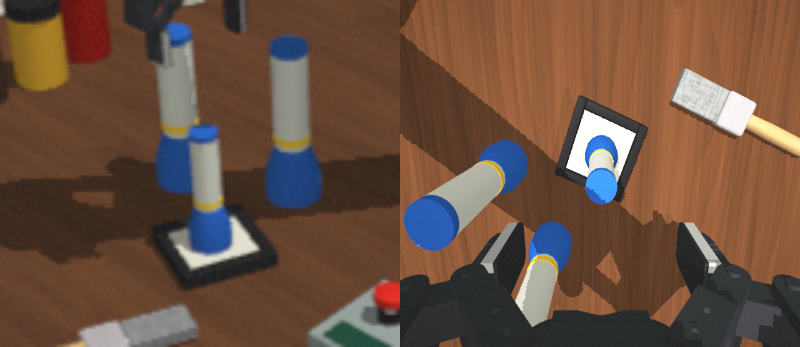

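The reader stands upright and centred on the tile (left half (205,230)), the gripper is clear, and nothing else has moved. Handing in.

```bash
python3 -c "
from plant import manip; print(manip.job_done())"
```

```text
the job is handed in; nothing more can be done
None
```

I handed the job in at about 27 s of the 69 s limit: plunger pressed to its stop, reader held about 2 mm and 2° off the patch for over 2 s, then stood upright on the tile; the judge gave no verdict.

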